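Scrub the tilted sample column

ROBOT

A 6-joint arm with a two-finger parallel gripper is mounted at the origin on the work surface. World frame = base frame: x ahead of the robot, y to its left, z up, the work surface at z = 0. Lengths are in m, angles in rad, forces in N, time in s.
With the tool pointing down it reaches from about 0.25 to 0.775 m from the base axis. Payload 4 kg.
Tool frame: the origin (TCP) lies at the very end of the fingers, on their centre line; the grasp point (between the pads) lies 19 mm behind it; z points along the fingers, y is the line along which they close (so a half turn about z gives the same grasp; the last joint's range is limited). The gripper opens to 94 mm and grips with 3 to 60 N. Pads are 16 mm wide; open, the fingers measure 119 mm over their backs; the gripper's body (75 mm by 177 mm) begins 78 mm behind the grasp point.
Start: joints at [1.214, 0.087, 1.371, -0, 1.684, -0.103], TCP at [0.138, 0.532, 0.171] pointing down, gripper open.
Joint ranges: [-3.1, 3.1], [-0.76, 2.03], [0.27, 2.55], [-1.08, 4.22], [0.17, 2.65], [-2.57, 2.57]. Speed limits (rad/s): [2.79, 2.79, 3.14, 3.14, 3.14, 3.14].

INTERFACE

Orientations are given as [roll, pitch, yaw] about the fixed x, y, z axes, in that order (R = Rz(yaw) Ry(pitch) Rx(roll)).
In Python, from bench import robot, vision gives the robot as it stands.
- The arm moves only by the shell command python3 -m crank 'ROWS'. ROWS is JSON, a list of rows, each a list of 3 entries, a list of its own where there are three numbers: the closure, from 0 (fully open) to 1 (shut), then the shift along the tool's x, y, z in m, then the turn, a rotation vector about the tool's x, y, z in degrees. A call has 1 to 8 rows; each row shifts and turns the commanded pose from where the row before left it, along the tool's axes as they then stand; what a row does not reach is not made up. A row lasts 1/10 s, in which the tool goes at most 50 mm and 8.59 degrees, less where a joint would pass 70% of its speed; a pose out of reach is approached as far as the arm can. A call with a gripper value outside its range is refused whole. The fingers move at their own pace and stop on an object; the grip force is fixed at half the most. Time passes only in rows, so rows that do not move let the fingers close. It gives the time, the measured TCP pose, the force, the opening and the grip force at its end, in the units of the state.
- robot.get_obs(): the state, without advancing time (a new reading comes with each control period).
- vision.snapshot(name): name is "scene" or "top" or "wrist"; returns a dict with "color" (480x640x3 uint8, red, green, blue), "z_map" (480x640 float32, m along the optical axis (not along the pixel's ray), 0 where there is no reading), "fx", "fy", "cx", "cy" (pixels), "R" (3x3) and "t" (3): a world point X has camera coordinates R X + t. Camera axes: x right, y down, z forward; pixel columns grow to the right and rows downward; lengths in m; the calibration is good to about 2 mm. A picture is of the moment at which its call begins.
- robot.close_job(): hands the job in; it is judged then, once.
The state is a dict: "time": time; "joint_positions": joint angles; "qvel": joint speeds; "joint_torque": joint torques, N m; "tool_pos": TCP position; "ee_rot": TCP orientation; "wrist_force": force on the tool from outside, world axes, zero at the start; "wrist_torque": the same for the moment, N m; "width": finger opening in m; "finger_force": force on a finger pad.
Only numpy, scipy, OpenCV 4.12 (cv2) and the standard library are available. Lean on these libraries where they do the work, as an engineer would, in place of code of your own. Each camera call takes 0.05 s, during which the arm holds its last target. There are 200 camera calls.

TASK

Take the long brush out of its forked rack and scrub the tilted glass column: push the brush in along the tube until its bristles press lightly on the floor inside, draw it back up inside the tube to near the mouth, and repeat until the floor has been pressed three times. How deep the floor sits is not known, so feel for it, and be gentle with the glass. Then hang the brush back in the rack by its collar, let go, and leave everything else on the bench where it is.

Things in the scene. Friction and masses are not known exactly. Their poses are not given: they have to be found in the camera images.
- brush: Long brush hanging upright. Origin: centre of the underside of its black collar (30 mm across, 6 mm thick); z points up along the brush. Blue square handle 24 x 24 mm (sides along x and y) from z = 6 to 66 mm; steel rod 7 mm across below the collar; white bristle head 24 mm across from z = -85 to -130 mm. Mass about 110 g.
- brush_tip (a point): Far end of the relaxed bristle head, on the brush axis 130 mm below the brush origin. The head is springy along the brush: it gives about 2 mm per newton, up to 15 mm (7.5 N), then it is solid.
- rack: Fixed brush rack. Origin: centre of the underside of its white base, 110 x 100 x 12 mm. An upright behind carries a steel fork plate 8 mm thick, 60 mm wide (y), top face at z = 158 mm. The slot between its prongs is 16 mm wide, along x from 8 mm to its open end at x = -57 mm (roughly towards the robot). Lips 5 mm high stand on the prong ends (x = -52 to -57 mm).
- rack_seat (a point): Where the brush origin belongs in the rack: mid slot, on the fork plate top, 158 mm above the bench; axes as the rack. The collar rests on the prongs, the rod hangs in the slot; the bristle head is too wide for the slot, so the brush is lifted over the lips and slid out to -x, and back the same way. Nothing of the rack is higher than the lips.
- stand: Fixed clamp stand of the column: grey base 130 x 100 x 12 mm, post 14 mm across, 132 mm tall, 58 mm behind (+x) the origin, black clamp. Origin: on the bench under the closed end of the column, 10 mm off the base's centre.
- column: Fixed clear glass tube, 48 mm outer, 40 mm inner diameter, 120 mm long. Origin: centre of its open mouth, 147 mm above the bench; z points out of the mouth along the tube, leaning 0.38 rad from vertical towards the stand -x (roughly to the robot). Its floor is an orange adjustable piston, locked 80 to 105 mm below the mouth; the depth differs each time and no reading gives it.
- end_cap: Black end cap closing the lower end of the column, 49 mm across; it carries the orange piston that forms the floor inside (locked by friction, it holds against the brush). Its pose is that of the column (origin at the mouth centre) and says nothing of the piston's depth.
- beaker: Bystander: small clear glass beaker, 60 mm across, 75 mm tall; origin centre of underside
- dish: Bystander: greenish glass culture dish, 84 mm across, 12 mm tall; origin centre of underside
- bottle_a: Bystander: white sample bottle with yellow cap, 54 mm across, 110 mm tall; origin centre of underside
- bottle_b: Bystander: a second white sample bottle with yellow cap, 54 mm across, 110 mm tall; origin centre of underside
- objective: Bystander: steel microscope objective standing on the bench, 32 mm across, 50 mm tall; origin centre of underside
- slide_box: Bystander: flat blue slide box, 90 x 140 x 30 mm; origin centre of underside
Not all that is in view belongs to the job. Of the things like the brush, leave any that is orange; of the rest the smaller one is meant.

How it is judged:
By the outcome, as a careful person would: the job done as asked, in the order asked, and still so for the second after the job is handed in, with the robot touching nothing.
It also fails if it takes over 72 s, if anything falls off the work surface, if the arm or the gripper's body presses on something with over 40 N, if the wrist force passes 120 N, or if a joint passes its speed limit or range.

## Working session

There is one attempt and no reset: what is moved stays moved. The work goes in short steps, Python scripts to look and compute and a shell command to move; the robot and the scene stay as the last step left them, time stands still between calls to the robot, and variables do not carry over. Pictures are saved under pics/ and viewed, at most 10 in all, crops included, and the job is handed in when it is done.

```bash
ls; mkdir -p pics
cat > h.py <<'E'
import numpy as np, cv2, pickle
from bench import robot, vision
def snap(n,f=None):
    s=vision.snapshot(n)
    if f: cv2.imwrite(f'pics/{f}.png',s['color'][:,:,::-1]); pickle.dump(s,open(f'pics/{f}.pkl','wb'))
    return s
def cloud(s):
    v,u=np.mgrid[0:480,0:640]; z=s['z_map']
    P=np.stack([(u-s['cx'])/s['fx']*z,(v-s['cy'])/s['fy']*z,z],-1)
    return (P-np.array(s['t']))@np.array(s['R'])
def ray(s,u,v,h):
    R=np.array(s['R']);c=-R.T@np.array(s['t']); d=R.T@np.array([(u-s['cx'])/s['fx'],(v-s['cy'])/s['fy'],1])
    return c+d*(h-c[2])/d[2]
E
python3 - <<'E'
from h import *
for n in('scene','top'):
    s=snap(n,n+'0'); print(n,s['fx'],-np.array(s['R']).T@np.array(s['t']),(s['z_map']>0).mean())
print(robot.get_obs())
E
```

```text
pics
scene 458.0315384741168 [ 0.93182566 -0.51806739  0.94098902] 0.9960970052083333
top 494.62642440312123 [ 0.39872835 -0.02916215  1.24038513] 0.9959895833333333
{'time': 0.1, 'joint_positions': array([ 1.21392667e+00,  8.78966032e-02,  1.37204663e+00, -2.85744501e-05,
        1.68360409e+00, -1.03108889e-01]), 'qvel': array([-0.00045043, -0.0005678 , -0.00324688,  0.00026036,  0.00020009,
        0.00105223]), 'joint_torque': array([ 1.99863491e-03, -3.41251087e+01, -3.03302693e+01,  7.19148223e-02,
        3.04089056e-02, -1.09367431e-04]), 'tool_pos': array([0.13790404, 0.5318685 , 0.16974147]), 'ee_rot': array([-3.13964544e+00, -1.72938674e-04,  2.88782853e+00]), 'wrist_force': array([-0.27829375, -0.04225063,  0.18133642]), 'wrist_torque': array([ 0.01498574,  0.00622678, -0.00758665]), 'finger_force': 0.0, 'width': 0.09394650847679394}
```

View pics/scene0.png

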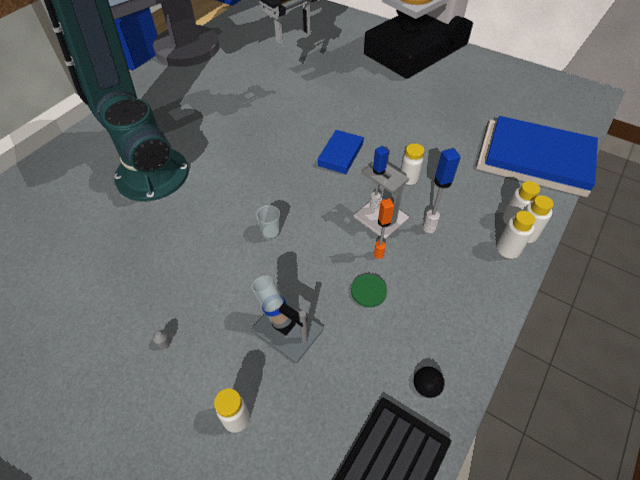

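View pics/top0.png

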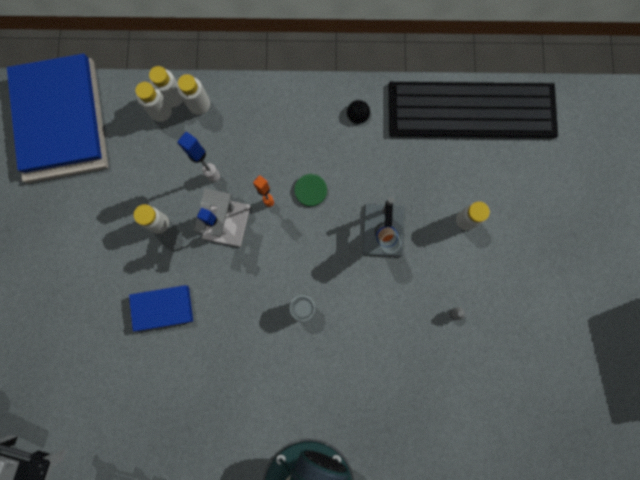

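The scene view shows the smaller blue brush in the rack (381,160), a larger blue decoy brush (448,168), and an orange one (386,212). The column is at (268,295). In the top view, the rack brush handle is at (207,215), the rack base at (235,225) and the column mouth at (389,240).

```bash
cat > m.py <<'E'
from h import *
for n in('scene0','top0'):
    s=pickle.load(open(f'pics/{n}.pkl','rb')); C=cloud(s); hsv=cv2.cvtColor(s['color'],cv2.COLOR_RGB2HSV)
    X,Y,Z=C[...,0],C[...,1],C[...,2]
    roi=(X>0.4)&(X<.75)&(Y>0.05)&(Y<.5)
    def rep(l,m):
        P=C[m]; 
        if len(P)<5: print(n,l,len(P));return
        print(n,l,len(P),'med',np.median(P,0).round(4),'lo',np.percentile(P,3,0).round(4),'hi',np.percentile(P,97,0).round(4))
    blue=(hsv[...,0]>105)&(hsv[...,0]<130)&(hsv[...,1]>150)
    cc=cv2.connectedComponentsWithStats((blue).astype(np.uint8))
    for i in range(1,cc[0]):
        if cc[2][i,4]>40: rep('blue',cc[1]==i)
    top=blue&(Z>.2)
    # rack base z~12mm white; plate top z~158
    base=roi&(Z>.008)&(Z<.016)&(hsv[...,1]<60)&(hsv[...,2]>100)&(Y>.1)&(Y<.35)
    plate=roi&(Z>.150)&(Z<.166)&(hsv[...,1]<60)
    for l,m in(('base',base),('plate',plate)):
        k,lab,st,_=cv2.connectedComponentsWithStats(m.astype(np.uint8))
        if k<2: continue
        m=lab==1+np.argmax(st[1:,4]); rep(l,m)
        P=C[m][:,:2].astype(np.float32); print(l,cv2.minAreaRect(P))
    g=(X>0.35)&(X<.7)&(Y<0)&(Y>-.3)
    sb=g&(Z>.008)&(Z<.016); rep('standbase',sb); 
    k,lab,st,_=cv2.connectedComponentsWithStats(sb.astype(np.uint8)); m=lab==1+np.argmax(st[1:,4]); rep('sb',m); print(cv2.minAreaRect(C[m][:,:2].astype(np.float32)))
    rep('post',g&(Z>.1)&(Z<.14)); 
    org=g&(hsv[...,0]<15)&(hsv[...,1]>90)&(Z>.01); rep('orange',org)
E
python3 m.py
```

```text
scene0 blue 68 med [-0.7568  1.1998 -0.1879] lo [-0.8233  1.1911 -0.2022] hi [-0.706   1.213  -0.1694]
scene0 blue 1771 med [-0.7114  0.5693 -0.0631] lo [-0.7476  0.5118 -0.1723] hi [-0.7     0.6646  0.0188]
scene0 blue 5469 med [0.9171 0.6428 0.0442] lo [0.7795 0.5469 0.0277] hi [1.0448 0.7594 0.0479]
scene0 blue 1254 med [0.4221 0.3491 0.0289] lo [0.3731 0.2902 0.0069] hi [0.4671 0.4278 0.0328]
scene0 blue 307 med [0.6125 0.212  0.2035] lo [0.5955 0.2051 0.1677] hi [0.622  0.229  0.2247]
scene0 blue 624 med [0.758  0.2434 0.2334] lo [0.7365 0.2324 0.1853] hi [0.7741 0.2615 0.2616]
scene0 blue 69 med [ 0.6    -0.2018  0.0913] lo [ 0.5765 -0.2072  0.0833] hi [ 0.6091 -0.1912  0.0995]
scene0 base 422 med [0.6107 0.1887 0.0113] lo [0.5777 0.1627 0.0086] hi [0.6542 0.2262 0.0148]
base ((0.6225507855415344, 0.19841152429580688), (0.06668177247047424, 0.09522107243537903), 77.86337280273438)
scene0 plate 655 med [0.6397 0.206  0.1574] lo [0.5777 0.1815 0.1513] hi [0.6757 0.2414 0.1618]
plate ((0.6261486411094666, 0.2163526862859726), (0.06380576640367508, 0.101669542491436), 79.4810028076
[... 1049 characters left out ...]
0.2037 0.1578] lo [0.5797 0.1819 0.153 ] hi [0.6767 0.2374 0.1625]
plate ((0.6292227506637573, 0.21617746353149414), (0.06178690865635872, 0.09966699033975601), 78.7236099243164)
top0 standbase 1203 med [ 0.6318 -0.1642  0.012 ] lo [ 0.556  -0.2325  0.0084] hi [ 0.6921 -0.0117  0.0154]
top0 sb 1125 med [ 0.6284 -0.1665  0.012 ] lo [ 0.5572 -0.2324  0.0085] hi [ 0.6805 -0.136   0.0154]
((0.6187538504600525, -0.18478643894195557), (0.10001014918088913, 0.12971287965774536), 87.53018951416016)
top0 post 396 med [ 0.6119 -0.1843  0.1098] lo [ 0.5482 -0.2016  0.1015] hi [ 0.6678 -0.1603  0.1388]
top0 orange 98 med [ 0.5871 -0.181   0.0565] lo [ 0.3987 -0.1999  0.0486] hi [ 0.5983 -0.0292  1.2404]
```

Run:
```python
import cv2
a=cv2.imread('pics/top0.png'); b=cv2.imread('pics/scene0.png')
c=[cv2.resize(x,(400,300),interpolation=cv2.INTER_CUBIC) for x in (a[170:260,160:280],a[190:280,340:460],b[130:250,330:490],b[265:370,235:375])]
cv2.imwrite('pics/c1.png',cv2.vconcat([cv2.hconcat(c[:2]),cv2.hconcat(c[2:])]))
```

```text
(no output)
```

View pics/c1.png

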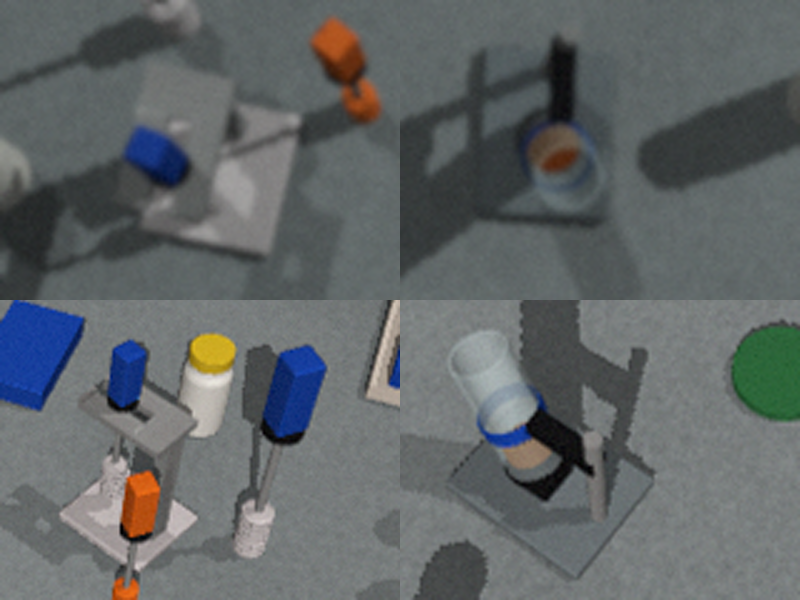

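The close-ups confirm it. The small blue brush hangs in the fork slot with its collar on the prongs. The column mouth opens towards the robot and the post is behind it. I'll refine handle and post geometry and plan the approach.

```bash
cat >> h.py <<'E'
from scipy.spatial.transform import Rotation as Ro
def eeR(o=None):
    o=o or robot.get_obs(); return Ro.from_euler('xyz',o['ee_rot']).as_matrix()
def plan(p,R=None,o=None):
    "total shift in tool axes (mm) and rotvec (deg) from the measured pose"
    o=o or robot.get_obs(); A=eeR(o); print('shift mm',(A.T@(np.array(p)-o['tool_pos'])*1000).round(1),end=' ')
    if R is not None: print('turn',np.degrees(Ro.from_matrix(A.T@R).as_rotvec()).round(2),end=' ')
    print()
def frame(z,y):
    z=np.array(z,float);z/=np.linalg.norm(z);y=np.array(y,float);y-=z*(z@y);y/=np.linalg.norm(y)
    return np.stack([np.cross(y,z),y,z],1)
E
python3 - <<'E'
from h import *
for n in('scene0','top0'):
    s=pickle.load(open(f'pics/{n}.pkl','rb')); C=cloud(s); hsv=cv2.cvtColor(s['color'],cv2.COLOR_RGB2HSV)
    X,Y,Z=C[...,0],C[...,1],C[...,2]
    b=(hsv[...,0]>105)&(hsv[...,0]<130)&(hsv[...,1]>120)&(abs(X-.61)<.04)&(abs(Y-.215)<.03)
    m=b&(Z>.218); print(n,'handle top',m.sum(),cv2.minAreaRect(C[m][:,:2].astype(np.float32)),C[m].mean(0))
    g=(X>0.64)&(X<.7)&(Y<-.15)&(Y>-.23)
    m=g&(Z>.12)&(Z<.14); print('post top',m.sum(),C[m].min(0),C[m].max(0))
    m=g&(Z>.02)&(Z<.12); print('post side',np.percentile(C[m],[3,97],axis=0).round(4).tolist())
    m=(X>0.52)&(X<.6)&(Y<-.14)&(Y>-.23)&(Z>.135)&(Z<.165); print('rim',m.sum(),np.percentile(C[m],[2,98],axis=0).round(4).tolist())
    m=(X>0.62)&(X<.72)&(Y<.16)&(Y>.06)&(Z>.1); print('orange',m.sum(),np.percentile(C[m],[2,98],axis=0).round(4).tolist())
o=robot.get_obs(); plan([.60,.215,.33],frame([0,0,-1],[.196,.981,0]))
E
```

```text
scene0 handle top 88 ((0.608910858631134, 0.21893922984600067), (0.024447359144687653, 0.023448148742318153), 69.73328399658203) [0.60916378 0.21768364 0.22255694]
post top 55 [ 0.65800306 -0.19316755  0.12047244] [ 0.67187904 -0.17736878  0.1338783 ]
post side [[0.6421, -0.1936, 0.025], [0.6716, -0.1799, 0.1149]]
rim 287 [[0.5428, -0.2044, 0.1356], [0.5903, -0.1597, 0.1555]]
orange 363 [[0.6729, 0.0928, 0.1124], [0.7017, 0.1172, 0.197]]
top0 handle top 119 ((0.6101070642471313, 0.21922683715820312), (0.023413240909576416, 0.022530123591423035), 68.76703643798828) [0.60967425 0.21848583 0.22319238]
post top 36 [ 0.65959351 -0.19270142  0.12020879] [ 0.67278532 -0.17974034  0.13548856]
post side [[0.6403, -0.1938, 0.0289], [0.6674, -0.1781, 0.1122]]
rim 160 [[0.5437, -0.2047, 0.1357], [0.591, -0.1588, 0.1563]]
orange 228 [[0.6745, 0.0922, 0.1337], [0.7012, 0.1207, 0.1989]]
shift mm [-526.8 -191.  -160. ] turn [-0.11 -0.01 -3.24]
```

```bash
python3 - <<'E'
from h import *
plan([.59,.219,.33],frame([0,0,-1],[.358,.934,0]))
E
python3 -m crank '[[0.3,[0,0,-0.05],[0,0,1]],[0.3,[-0.03,0,-0.04],[0,0,1]],[0.3,[-0.04,-0.015,-0.025],[0,0,1]],[0.3,[-0.046,-0.018,-0.02],[0,0,1]],[0.3,[-0.046,-0.018,-0.02],[0,0,1]],[0.3,[-0.046,-0.018,0],[0,0,1]],[0.3,[-0.046,-0.018,0],[0,0,0]],[0.3,[-0.046,-0.018,0],[0,0,0]]]'
python3 -m crank '[[0.3,[-0.046,-0.018,0],[0,0,0]],[0.3,[-0.046,-0.018,0],[0,0,0]],[0.3,[-0.046,-0.018,0],[0,0,0]]]'
python3 - <<'E'
from h import *
plan([.59,.219,.33],frame([0,0,-1],[.358,.934,0]))
E
```

```text
shift mm [-516.1 -189.7 -160. ] turn [-0.11 -0.    6.43] 
time: 0.9
tool_pos: [0.3847, 0.3399, 0.3231]
ee_rot: [-3.142, -0.0, 2.783]
wrist_force: [0.3, 0.9, 0.4]
width: 0.0657
finger_force: 0.0
time: 1.2
tool_pos: [0.4949, 0.2408, 0.3228]
ee_rot: [-3.141, -0.001, 2.783]
wrist_force: [1.1, 0.9, 0.4]
width: 0.066
finger_force: 0.0
shift mm [-96.7  13.   -7.2] turn [-0.01 -0.04  0.43]
```

```bash
python3 -m crank '[[0.3,[-0.045,0.004,0],[0,0,0]],[0.3,[-0.04,0.004,0],[0,0,0]],[0.3,[0,0,0],[0,0,0]],[0.3,[0,0,0],[0,0,0]]]'
python3 - <<'E'
from h import *
s=snap('wrist','w1'); C=cloud(s); print(s['fx'],-np.array(s['R']).T@np.array(s['t']))
hsv=cv2.cvtColor(s['color'],cv2.COLOR_RGB2HSV)
b=(hsv[...,0]>105)&(hsv[...,0]<130)&(hsv[...,1]>120)
k,l,st,c=cv2.connectedComponentsWithStats(b.astype(np.uint8))
for i in range(1,k):
    if st[i,4]>150:
        m=(l==i); print(st[i],np.median(C[m],0),C[m][:,2].max())
        m2=m&(abs(C[...,2]-.223)<.005)
        if m2.sum()>100: print('top',m2.sum(),cv2.minAreaRect(C[m2][:,:2].astype(np.float32)))
m=(abs(C[...,2]-.158)<.003)&(abs(C[...,0]-.62)<.1)&(abs(C[...,1]-.22)<.06)
if m.sum()>100: print('plate',m.sum(),cv2.minAreaRect(C[m][:,:2].astype(np.float32)))
plan([.609,.219,.188],frame([0,0,-1],[.358,.934,0]))
E
```

```text
time: 1.6
tool_pos: [0.5765, 0.2196, 0.3212]
ee_rot: [-3.14, -0.003, 2.782]
wrist_force: [-0.5, -0.5, -0.0]
width: 0.0656
finger_force: 0.0
407.1525834004073 [0.49740472 0.24885106 0.53467336]
[ 322    0  148   77 6288] [0.43489385 0.34070125 0.02914334] 0.5346733600404053
[ 325  228   29   45 1219] [0.6008536  0.22164322 0.2222369 ] 0.5346733600404053
top 788 ((0.6075252294540405, 0.2202681601047516), (0.022768056020140648, 0.02385103702545166), 69.07174682617188)
[ 605  233   35   96 1737] [0.81359181 0.55017249 0.04134876] 0.5346733600404053
[ 20 294  24  41 349] [ 0.59089312 -0.15991603  0.08630957] 0.5346733600404053
[402 359  20  45 442] [0.74747494 0.239164   0.21589164] 0.5346733600404053
plate 3928 ((0.6260251402854919, 0.21691641211509705), (0.06012929603457451, 0.09992050379514694), 78.67093658447266)
shift mm [-31.7  10.6 134.6] turn [-0.04 -0.09  0.44]
```

View pics/w1.png

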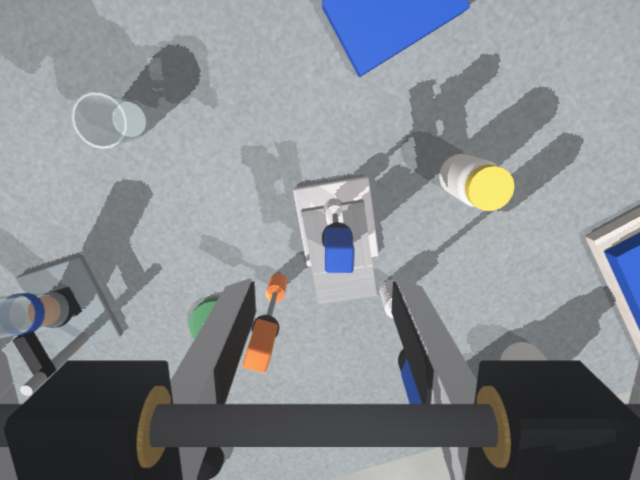

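The wrist view shows the handle at (339,248) above the fork plate, with the fingers straddling it and clear of the orange brush (265,340). The handle is at (0.6085, 0.220) with its yaw aligned to the tool. The plate puts the seat at (0.609, 0.220), which agrees, so I'm descending.

```bash
python3 -m crank '[[0.3,[-0.031,0.011,0.01],[0,0,0.4]],[0.3,[0,0,0.03],[0,0,0]],[0.3,[0,0,0.03],[0,0,0]],[0.3,[0,0,0.03],[0,0,0]],[0.3,[0,0,0.025],[0,0,0]],[0.3,[0,0,0.018],[0,0,0]],[0.3,[0,0,0],[0,0,0]],[0.3,[0,0,0],[0,0,0]]]'
python3 - <<'E'
from h import *
plan([.6085,.2198,.177],frame([0,0,-1],[.358,.934,0]))
E
```

```text
time: 2.45
tool_pos: [0.6083, 0.2204, 0.1819]
ee_rot: [3.141, 0.001, 2.778]
wrist_force: [0.9, -0.1, 0.9]
width: 0.0658
finger_force: 0.0
shift mm [-0.4 -0.5  4.9] turn [0.06 0.07 0.11]
```

```bash
python3 -m crank '[[0.3,[0,0,0.004],[0,0,0]],[0.6,[0,0,0],[0,0,0]],[0.8,[0,0,0],[0,0,0]],[1,[0,0,0],[0,0,0]],[1,[0,0,0],[0,0,0]],[1,[0,0,0],[0,0,0]],[1,[0,0,0],[0,0,0]]]'
python3 - <<'E'
from h import *
o=robot.get_obs();print(o['tool_pos'],o['wrist_force'],o['wrist_torque'])
E
```

```text
time: 3.15
tool_pos: [0.6092, 0.2195, 0.1763]
ee_rot: [3.141, -0.0, 2.776]
wrist_force: [0.0, -0.6, 0.6]
width: 0.0236
finger_force: 30.0
[0.60920748 0.21953027 0.1762896 ] [ 0.03269999 -0.60550956  0.57332624] [ 0.02123222  0.01303023 -0.05860481]
```

```bash
python3 -m crank '[[1,[0,0,-0.006],[0,0,0]],[1,[0,0,-0.006],[0,0,0]],[1,[0,0,0],[0,0,0]],[1,[0,0,0],[0,0,0]]]'
python3 -m crank '[[1,[0.014,-0.0024,0],[0,0,0]],[1,[0.02,-0.0034,0],[0,0,0]],[1,[0.02,-0.0034,0],[0,0,0]],[1,[0.02,-0.0034,0],[0,0,0]],[1,[0,0,0],[0,0,0]],[1,[0,0,0],[0,0,0]]]'
python3 - <<'E'
from h import *
o=robot.get_obs();print(o['tool_pos'],o['wrist_force'],o['wrist_torque'])
s=snap('scene','s2'); cv2.imwrite('pics/s2c.png',cv2.resize(s['color'][120:270,300:480,::-1],(720,600)))
E
```

```text
time: 3.55
tool_pos: [0.6093, 0.2195, 0.1888]
ee_rot: [3.141, 0.001, 2.776]
wrist_force: [-0.0, -0.2, -1.1]
width: 0.0237
finger_force: 29.9
time: 4.15
tool_pos: [0.5357, 0.2342, 0.1885]
ee_rot: [3.141, 0.001, 2.776]
wrist_force: [-0.2, -0.0, -0.5]
width: 0.0234
finger_force: 29.9
[0.53568542 0.23421466 0.18853574] [-0.23744578 -0.04847967 -0.48897405] [-0.00343874 -0.04825271  0.00505987]
```

View pics/s2c.png

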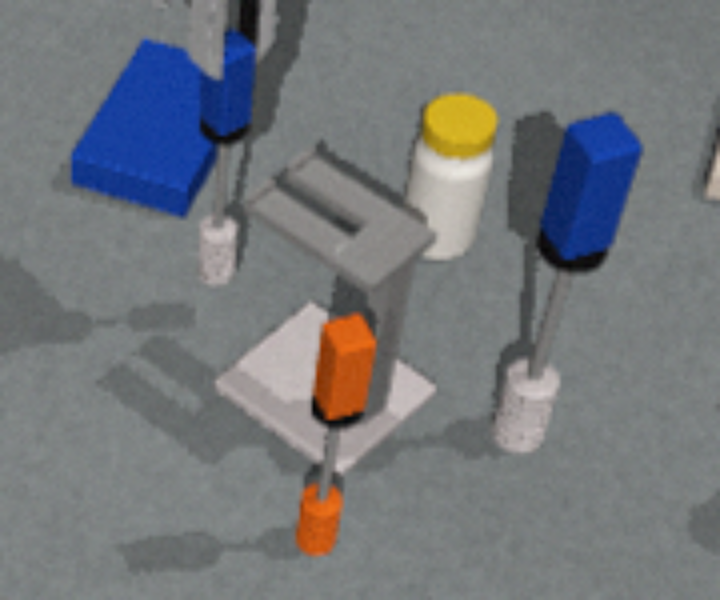

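The brush hangs straight in the gripper at crop (225,130) and is clear of the rack, and the fork is empty. Next is lifting it and moving to the column.

```bash
cat >> h.py <<'E'
M=np.array([.565,-.182,.147]); xs=np.array([.999,-.045,0]); A_=np.array([0,0,np.cos(.38)])-xs*np.sin(.38); RT=frame(-A_,[.045,.999,0])
E
python3 - <<'E'
from h import *
plan(M+A_*.21,RT)
E
python3 -m crank '[[1,[0,0,-0.04],[0,0,0]],[1,[0,0,-0.04],[0,0,0]],[1,[0,0,-0.04],[0,0,0]],[1,[0,0,-0.034],[0,0,0]],[1,[0,0,0],[0,0,0]]]'
python3 - <<'E'
from h import *
plan(M+A_*.21,RT)
E
```

```text
shift mm [-102.  -402.7 -153.7] turn [ -3.49 -21.55 -18.15] 
time: 4.7
tool_pos: [0.5379, 0.2343, 0.3485]
ee_rot: [3.134, 0.009, 2.775]
wrist_force: [0.1, -0.1, -0.4]
width: 0.0237
finger_force: 30.0
shift mm [-100.4 -403.6    4.5] turn [ -3.18 -21.   -18.25]
```

```bash
python3 -m crank '[[1,[-0.005,-0.02,0],[0,0,0]],[1,[-0.01,-0.04,0],[0,0,0]],[1,[-0.01,-0.04,0],[0,0,0]],[1,[-0.01,-0.04,0],[0,0,0]],[1,[-0.01,-0.04,0],[0,0,0]],[1,[-0.01,-0.04,0],[0,0,0]],[1,[-0.01,-0.04,0],[0,0,0]],[1,[-0.01,-0.04,0],[0,0,0]]]'
python3 -m crank '[[1,[-0.01,-0.04,0],[0,0,0]],[1,[-0.01,-0.04,0],[0,0,0]],[1,[-0.005,-0.022,0],[0,0,0]],[1,[0,0,0],[0,0,0]],[1,[0,0,0],[0,0,0]]]'
python3 - <<'E'
from h import *
plan(M+A_*.21,RT)
E
```

```text
time: 5.5
tool_pos: [0.4981, -0.0749, 0.3404]
ee_rot: [-3.141, -0.002, 2.775]
wrist_force: [0.5, -1.1, -0.6]
width: 0.0235
finger_force: 30.0
time: 6.0
tool_pos: [0.4852, -0.1774, 0.3407]
ee_rot: [3.141, -0.003, 2.775]
wrist_force: [-0.5, 0.5, -1.0]
width: 0.024
finger_force: 29.9
shift mm [-2.3 -0.3 -1.3] turn [ -3.43 -21.73 -18.24]
```

```bash
python3 -m crank '[[1,[0,0,0],[-0.86,-5.43,-4.56]],[1,[0,0,0],[-0.86,-5.43,-4.56]],[1,[0,0,0],[-0.86,-5.43,-4.56]],[1,[0,0,0],[-0.86,-5.43,-4.56]],[1,[0,0,0],[0,0,0]],[1,[0,0,0],[0,0,0]],[1,[0,0,0],[0,0,0]]]'
python3 - <<'E'
from h import *
plan(M+A_*.21,RT); o=robot.get_obs(); print(o['wrist_force'],o['wrist_torque'])
s=snap('wrist','w3'); snap('top','t3');snap('scene','s3')
C=cloud(s); X,Y,Z=C[...,0],C[...,1],C[...,2]
m=(X>0.52)&(X<.6)&(Y<-.14)&(Y>-.23)&(Z>.13)&(Z<.165); print('rim',m.sum(),np.percentile(C[m],[2,98],axis=0).round(4).tolist())
T=o['tool_pos']+eeR(o)@[0,0,.1483]; print('tip',T)
for n in('w3','t3','s3'):
    q=pickle.load(open(f'pics/{n}.pkl','rb'))
    for P in(T,M):
        c=np.array(q['R'])@P+q['t']; print(n,c[0]/c[2]*q['fx']+q['cx'],c[1]/c[2]*q['fy']+q['cy'])
E
```

```text
time: 6.7
tool_pos: [0.486, -0.1766, 0.3427]
ee_rot: [-3.14, 0.382, 3.099]
wrist_force: [0.5, 0.2, -1.7]
width: 0.024
finger_force: 30.0
shift mm [-0.9 -1.9  1.1] turn [-0.02  0.1   0.13] 
[ 0.48482919  0.15479427 -1.69908345] [0.07489312 0.31491035 0.00083518]
rim 478 [[0.5399, -0.2037, 0.1314], [0.579, -0.1582, 0.1522]]
tip [ 0.54117605 -0.17911797  0.20503463]
w3 324.3065425382842 210.65964403541292
w3 322.4922096573093 197.52553953243796
t3 392.3944319910944 249.10044357227233
t3 389.83432622652356 242.06690860279508
s3 250.5322595291856 262.09274607135507
s3 262.49558145190605 284.5256344454368
```

View pics/w3.png

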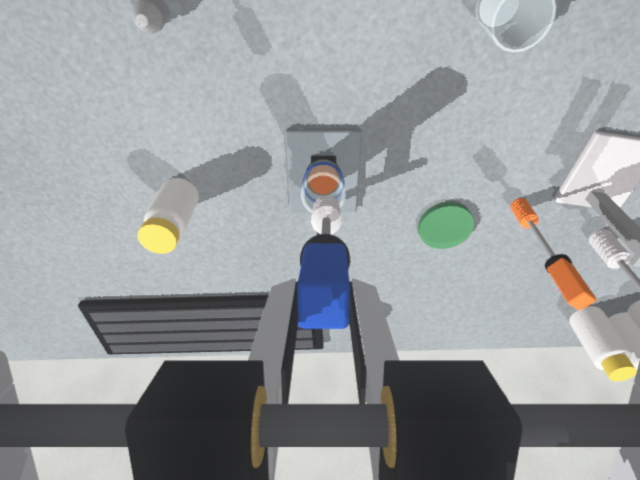

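The wrist view shows the bristle tip at about (326,212), just in front of the glass mouth around (322,195). I'll check more closely with the expected mouth circle drawn over all three views.

Run:
```python
from h import *
o=robot.get_obs(); out=[]
for n,(u,v,w,h) in dict(w3=(270,150,100,75),s3=(220,235,100,75),t3=(340,205,100,75)).items():
    q=pickle.load(open(f'pics/{n}.pkl','rb')); im=q['color'][v:v+h,u:u+w,::-1]
    raw=cv2.resize(im,(400,300),interpolation=cv2.INTER_CUBIC); out.append(raw); ov=raw.copy()
    pr=lambda P:(lambda c:(int(4*(c[0]/c[2]*q['fx']+q['cx']-u)),int(4*(c[1]/c[2]*q['fy']+q['cy']-v))))(np.array(q['R'])@P+q['t'])
    for r in(.024,):
        for t in np.linspace(0,2*np.pi,60): cv2.circle(ov,pr(M+RT@[r*np.cos(t),r*np.sin(t),0]),1,(0,0,255),-1)
    tip=o['tool_pos']+eeR(o)@[0,0,.1483]; cv2.circle(ov,pr(tip),3,(0,255,0),-1); out.append(ov)
cv2.imwrite('pics/c3.png',cv2.vconcat([cv2.hconcat([out[1],out[3]]),cv2.hconcat([out[0],out[5]])]))
```

```text
(no output)
```

View pics/c3.png

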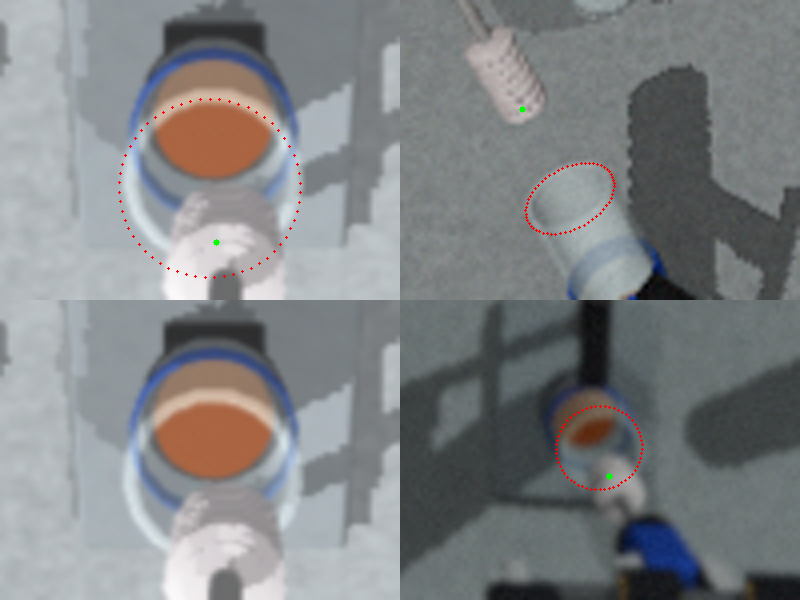

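The scene and top overlays land on the rim, so the mouth estimate holds. The tip is about 2 mm off in tool y, as predicted. I'll correct that and slide in to about 60 mm depth.

```bash
cat > f.py <<'E'
# axial force / depth readout; exit 1 if contact or side load
import sys; from h import *
o=robot.get_obs(); R=eeR(o); d=o['tool_pos']-M; w=RT.T@d
f=R.T@(np.array(o['wrist_force'])-[0.5,.2,-1.7])
dep=.1483+w[2]
print('t %.1f off mm'%o['time'],(w[:2]*1000).round(1),'tip depth mm %.1f'%(dep*1000),'f tool',f.round(2))
sys.exit(int(-f[2]>float(sys.argv[1]) or np.hypot(f[0],f[1])>4))
E
python3 -m crank '[[1,[-0.001,-0.002,0.02],[0,0,0]],[1,[0,0,0.02],[0,0,0]],[1,[0,0,0],[0,0,0]],[1,[0,0,0],[0,0,0]],[1,[0,0,0],[0,0,0]]]' >/dev/null; python3 f.py 1.5 &&
python3 -m crank '[[1,[0,0,0.015],[0,0,0]],[1,[0,0,0.015],[0,0,0]],[1,[0,0,0],[0,0,0]],[1,[0,0,0],[0,0,0]]]' >/dev/null; python3 f.py 1.5
python3 - <<'E'
from h import *
plan(M+A_*.139,RT)
E
```

```text
t 7.3 off mm [-0.3 -0.8] tip depth mm -23.9 f tool [ 0.47 -0.1  -1.17]
t 7.8 off mm [ 1.4 -0.4] tip depth mm 8.4 f tool [-0.53  0.61 -0.87]
shift mm [-1.4  0.4  0.9] turn [0.02 0.01 0.1 ]
```

```bash
python3 -m crank '[[1,[-0.001,0,0.015],[0,0,0]],[1,[0,0,0],[0,0,0]],[1,[0,0,0],[0,0,0]]]' >/dev/null; python3 f.py 2.5 &&
python3 -m crank '[[1,[0,0,0.015],[0,0,0]],[1,[0,0,0],[0,0,0]],[1,[0,0,0],[0,0,0]]]' >/dev/null; python3 f.py 2.5 &&
python3 -m crank '[[1,[0,0,0.015],[0,0,0]],[1,[0,0,0],[0,0,0]],[1,[0,0,0],[0,0,0]]]' >/dev/null; python3 f.py 2.5 &&
python3 -m crank '[[1,[0,0,0.012],[0,0,0]],[1,[0,0,0],[0,0,0]],[1,[0,0,0],[0,0,0]]]' >/dev/null; python3 f.py 2.5
python3 - <<'E'
from h import *
a=snap('scene','s4');b=snap('wrist','w4')
cv2.imwrite('pics/c4.png',cv2.hconcat([cv2.resize(a['color'][235:325,220:320,::-1],(400,360)),cv2.resize(b['color'][130:220,270:370,::-1],(400,360))]))
E
```

```text
t 8.1 off mm [ 0.  -0.5] tip depth mm 23.0 f tool [ 0.21  0.03 -1.15]
t 8.3 off mm [-0.3 -0.6] tip depth mm 37.2 f tool [-0.26  0.04 -1.14]
t 8.7 off mm [-0.5 -0.7] tip depth mm 51.8 f tool [-0.48 -0.34 -0.67]
t 8.9 off mm [-0.1 -0.6] tip depth mm 64.7 f tool [-0.33 -0.76 -1.42]
```

View pics/c4.png

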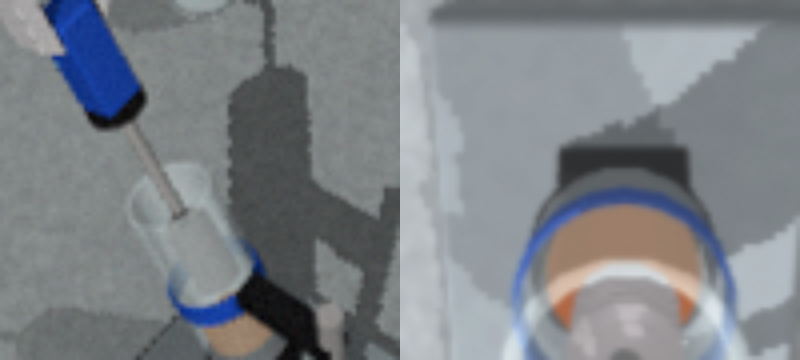

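The brush is inside the tube and well centred: rod at (165,190) in the left crop, head in the middle of the tube in the right crop. Now I'll feel for the floor in small steps, each guarded by the force check.

```bash
python3 -m crank '[[1,[0,0.0005,0.006],[0,0,0]],[1,[0,0,0.004],[0,0,0]],[1,[0,0,0],[0,0,0]]]' >/dev/null; python3 f.py 2.3 &&
python3 -m crank '[[1,[0,0,0.003],[0,0,0]],[1,[0,0,0],[0,0,0]]]' >/dev/null; python3 f.py 2.3 &&
python3 -m crank '[[1,[0,0,0.003],[0,0,0]],[1,[0,0,0],[0,0,0]]]' >/dev/null; python3 f.py 2.3 &&
python3 -m crank '[[1,[0,0,0.003],[0,0,0]],[1,[0,0,0],[0,0,0]]]' >/dev/null; python3 f.py 2.3 &&
python3 -m crank '[[1,[0,0,0.003],[0,0,0]],[1,[0,0,0],[0,0,0]]]' >/dev/null; python3 f.py 2.3 &&
python3 -m crank '[[1,[0,0,0.003],[0,0,0]],[1,[0,0,0],[0,0,0]]]' >/dev/null; python3 f.py 2.3 &&
python3 -m crank '[[1,[0,0,0.003],[0,0,0]],[1,[0,0,0],[0,0,0]]]' >/dev/null; python3 f.py 2.3 &&
python3 -m crank '[[1,[0,0,0.003],[0,0,0]],[1,[0,0,0],[0,0,0]]]' >/dev/null; python3 f.py 2.3
```

```text
t 9.3 off mm [0.3 0.1] tip depth mm 75.3 f tool [-0.04 -0.05 -0.94]
t 9.6 off mm [-0.2 -0.1] tip depth mm 77.8 f tool [ 0.56 -0.28 -1.35]
t 9.8 off mm [-0.3 -0.2] tip depth mm 80.7 f tool [ 0.81 -0.11 -0.66]
t 9.9 off mm [-0.2 -0.1] tip depth mm 83.8 f tool [ 1.03 -0.31 -1.36]
t 10.2 off mm [-0.2 -0.1] tip depth mm 86.8 f tool [-0.02  0.83 -0.84]
t 10.3 off mm [-0.2 -0.1] tip depth mm 89.8 f tool [ 0.23  0.3  -0.93]
t 10.6 off mm [-0.2 -0.1] tip depth mm 92.8 f tool [ 0.29  0.84 -0.65]
t 10.8 off mm [-0.2 -0.1] tip depth mm 95.8 f tool [ 0.86  0.34 -0.93]
```

```bash
python3 -m crank '[[1,[0,0,0.002],[0,0,0]],[1,[0,0,0],[0,0,0]]]' >/dev/null; python3 f.py 2.3 &&
python3 -m crank '[[1,[0,0,0.002],[0,0,0]],[1,[0,0,0],[0,0,0]]]' >/dev/null; python3 f.py 2.3 &&
python3 -m crank '[[1,[0,0,0.002],[0,0,0]],[1,[0,0,0],[0,0,0]]]' >/dev/null; python3 f.py 2.3 &&
python3 -m crank '[[1,[0,0,0.002],[0,0,0]],[1,[0,0,0],[0,0,0]]]' >/dev/null; python3 f.py 2.3 &&
python3 -m crank '[[1,[0,0,0.002],[0,0,0]],[1,[0,0,0],[0,0,0]]]' >/dev/null; python3 f.py 2.3 &&
python3 -m crank '[[1,[0,0,0.002],[0,0,0]],[1,[0,0,0],[0,0,0]]]' >/dev/null; python3 f.py 2.3 &&
python3 -m crank '[[1,[0,0,0.002],[0,0,0]],[1,[0,0,0],[0,0,0]]]' >/dev/null; python3 f.py 2.3
```

```text
t 10.9 off mm [-0.5 -0.2] tip depth mm 97.4 f tool [ 0.71  0.04 -1.73]
t 11.2 off mm [-0.6 -0.2] tip depth mm 99.3 f tool [ 0.43  0.3  -1.36]
t 11.3 off mm [-0.7 -0.3] tip depth mm 101.2 f tool [ 0.23  0.39 -3.24]
t 11.3 off mm [-0.7 -0.3] tip depth mm 101.2 f tool [ 0.23  0.39 -3.24]
t 11.3 off mm [-0.7 -0.3] tip depth mm 101.2 f tool [ 0.23  0.39 -3.24]
t 11.3 off mm [-0.7 -0.3] tip depth mm 101.2 f tool [ 0.23  0.39 -3.24]
t 11.3 off mm [-0.7 -0.3] tip depth mm 101.2 f tool [ 0.23  0.39 -3.24]
```

Contact: the net axial force has gone up to about 2 N. I'll confirm with a hold and one small press.

```bash
python3 -m crank '[[1,[0,0,0],[0,0,0]],[1,[0,0,0],[0,0,0]]]' >/dev/null; python3 f.py 9;  python3 -m crank '[[1,[0,0,0.002],[0,0,0]],[1,[0,0,0],[0,0,0]],[1,[0,0,0],[0,0,0]]]' >/dev/null; python3 f.py 9;python3 -m crank '[[1,[0,0,0],[0,0,0]],[1,[0,0,0],[0,0,0]]]' >/dev/null; python3 f.py 9
```

```text
t 11.6 off mm [-0.8 -0.2] tip depth mm 101.1 f tool [ 0.91  0.56 -3.27]
t 11.8 off mm [-0.7 -0.3] tip depth mm 103.1 f tool [ 0.83  0.81 -5.24]
t 12.1 off mm [-0.7 -0.2] tip depth mm 103.1 f tool [-0.19 -0.01 -3.88]
```

The first press came to about 3 N net, with the floor at about 98 mm. I'll draw the tip up to about 15 mm depth and go back down.

```bash
python3 -m crank '[[1,[0.0005,0,-0.01],[0,0,0]],[1,[0,0,-0.02],[0,0,0]],[1,[0,0,-0.02],[0,0,0]],[1,[0,0,-0.02],[0,0,0]],[1,[0,0,-0.018],[0,0,0]],[1,[0,0,0],[0,0,0]],[1,[0,0,0],[0,0,0]]]' >/dev/null; python3 f.py 2.5 &&
python3 -m crank '[[1,[0,0,0.01],[0,0,0]],[1,[0,0,0.016],[0,0,0]],[1,[0,0,0.016],[0,0,0]],[1,[0,0,0.016],[0,0,0]],[1,[0,0,0.012],[0,0,0]],[1,[0,0,0],[0,0,0]],[1,[0,0,0],[0,0,0]]]' >/dev/null; python3 f.py 2.5 &&
python3 -m crank '[[1,[0,0,0.006],[0,0,0]],[1,[0,0,0.003],[0,0,0]],[1,[0,0,0],[0,0,0]],[1,[0,0,0],[0,0,0]]]' >/dev/null; python3 f.py 2.5
```

```text
t 12.8 off mm [ 0.4 -0.2] tip depth mm 15.6 f tool [ 0.21 -0.98 -0.07]
t 13.4 off mm [0.5 0. ] tip depth mm 86.1 f tool [ 0.39  0.43 -0.3 ]
t 13.8 off mm [-0.2 -0.3] tip depth mm 94.1 f tool [ 0.21  0.47 -0.4 ]
```

```bash
python3 -m crank '[[1,[0,0,0.004],[0,0,0]],[1,[0,0,0.002],[0,0,0]],[1,[0,0,0],[0,0,0]]]' >/dev/null; python3 f.py 3.2 &&
python3 -m crank '[[1,[0,0,0.002],[0,0,0]],[1,[0,0,0],[0,0,0]],[1,[0,0,0],[0,0,0]]]' >/dev/null; python3 f.py 3.2 && 
python3 -m crank '[[1,[0,0,0.002],[0,0,0]],[1,[0,0,0],[0,0,0]],[1,[0,0,0],[0,0,0]]]' >/dev/null; python3 f.py 3.2
```

```text
t 14.2 off mm [-0.5 -0.4] tip depth mm 100.1 f tool [-0.15 -0.45 -2.63]
t 14.4 off mm [-0.5 -0.4] tip depth mm 101.9 f tool [ 0.25 -0.08 -2.56]
t 14.8 off mm [-0.4 -0.4] tip depth mm 104.0 f tool [ 0.22 -0.67 -4.95]
```

The second press came to about 3.5 N. Third stroke next.

```bash
python3 -m crank '[[1,[0,0,-0.01],[0,0,0]],[1,[0,0,-0.02],[0,0,0]],[1,[0,0,-0.02],[0,0,0]],[1,[0,0,-0.02],[0,0,0]],[1,[0,0,-0.019],[0,0,0]],[1,[0,0,0],[0,0,0]],[1,[0,0,0],[0,0,0]]]' >/dev/null; python3 f.py 2.5 &&
python3 -m crank '[[1,[0,0,0.01],[0,0,0]],[1,[0,0,0.016],[0,0,0]],[1,[0,0,0.016],[0,0,0]],[1,[0,0,0.016],[0,0,0]],[1,[0,0,0.012],[0,0,0]],[1,[0,0,0],[0,0,0]],[1,[0,0,0],[0,0,0]]]' >/dev/null; python3 f.py 2.5 &&
python3 -m crank '[[1,[0,0,0.006],[0,0,0]],[1,[0,0,0.003],[0,0,0]],[1,[0,0,0],[0,0,0]],[1,[0,0,0],[0,0,0]]]' >/dev/null; python3 f.py 2.5 &&
python3 -m crank '[[1,[0,0,0.004],[0,0,0]],[1,[0,0,0.002],[0,0,0]],[1,[0,0,0],[0,0,0]]]' >/dev/null; python3 f.py 3.2 &&
python3 -m crank '[[1,[0,0,0.003],[0,0,0]],[1,[0,0,0],[0,0,0]],[1,[0,0,0],[0,0,0]]]' >/dev/null; python3 f.py 3.2
```

```text
t 15.4 off mm [ 0.6 -0. ] tip depth mm 15.7 f tool [-0.46 -0.12 -0.33]
t 16.1 off mm [0.5 0. ] tip depth mm 86.1 f tool [ 0.68 -0.66 -1.01]
t 16.6 off mm [-0.2 -0.3] tip depth mm 94.1 f tool [-0.5  -1.15 -0.76]
t 16.9 off mm [-0.5 -0.4] tip depth mm 100.1 f tool [-0.85 -0.7  -3.54]
t 16.9 off mm [-0.5 -0.4] tip depth mm 100.1 f tool [-0.85 -0.7  -3.54]
```

```bash
python3 -m crank '[[1,[0,0,0.003],[0,0,0]],[1,[0,0,0],[0,0,0]],[1,[0,0,0],[0,0,0]],[1,[0,0,0],[0,0,0]]]' >/dev/null; python3 f.py 9
python3 -m crank '[[1,[0,0,-0.01],[0,0,0]],[1,[0,0,-0.02],[0,0,0]],[1,[0,0,-0.02],[0,0,0]],[1,[0,0,-0.02],[0,0,0]],[1,[0,0,-0.018],[0,0,0]],[1,[0,0,0],[0,0,0]],[1,[0,0,0],[0,0,0]]]' >/dev/null; python3 f.py 2.5 &&
python3 -m crank '[[1,[0,0,-0.01],[0,0,0]],[1,[0,0,-0.02],[0,0,0]],[1,[0,0,-0.02],[0,0,0]],[1,[0,0,-0.02],[0,0,0]],[1,[0,0,-0.01],[0,0,0]],[1,[0,0,0],[0,0,0]],[1,[0,0,0],[0,0,0]]]' >/dev/null; python3 f.py 2.5
python3 - <<'E'
from h import *
R0=Ro.from_euler('xyz',[3.1416,0,2.776]).as_matrix()
o=robot.get_obs(); print(o['tool_pos']); plan(o['tool_pos'],R0)
E
```

```text
t 17.2 off mm [-0.5 -0.4] tip depth mm 102.9 f tool [-0.99 -0.21 -3.86]
t 17.9 off mm [ 0.5 -0.1] tip depth mm 15.6 f tool [ 0.41 -0.31 -1.53]
t 18.6 off mm [ 0.8 -0. ] tip depth mm -63.7 f tool [ 0.05 -0.86 -1.29]
[ 0.48568427 -0.17845945  0.34355174]
shift mm [0. 0. 0.] turn [ 3.48 21.63 18.23]
```

Three presses are done. I'll rotate upright and return to the rack approach.

```bash
python3 -m crank '[[1,[0,0,0],[0.87,5.41,4.56]],[1,[0,0,0],[0.87,5.41,4.56]],[1,[0,0,0],[0.87,5.41,4.56]],[1,[0,0,0],[0.87,5.41,4.55]],[1,[0,0,0],[0,0,0]],[1,[0,0,0],[0,0,0]]]'
python3 -m crank '[[1,[0.005,0.02,-0.005],[0,0,0]],[1,[0.01,0.04,0],[0,0,0]],[1,[0.01,0.04,0],[0,0,0]],[1,[0.01,0.04,0],[0,0,0]],[1,[0.01,0.04,0],[0,0,0]],[1,[0.01,0.04,0],[0,0,0]],[1,[0.01,0.04,0],[0,0,0]],[1,[0.01,0.04,0],[0,0,0]]]' >/dev/null
python3 -m crank '[[1,[0.01,0.04,0],[0,0,0]],[1,[0.01,0.04,0],[0,0,0]],[1,[0.005,0.02,0],[0,0,0]],[1,[0,0,0],[0,0,0]],[1,[0,0,0],[0,0,0]],[1,[0,0,0],[0,0,0]]]'
python3 - <<'E'
from h import *
R0=Ro.from_euler('xyz',[3.1416,0,2.776]).as_matrix()
plan([.5357,.2342,.189],R0)
E
```

```text
time: 19.25
tool_pos: [0.4862, -0.1784, 0.3424]
ee_rot: [3.141, -0.001, 2.778]
wrist_force: [-0.1, 0.5, -1.3]
width: 0.0237
finger_force: 30.0
time: 20.65
tool_pos: [0.535, 0.2293, 0.3504]
ee_rot: [3.141, 0.003, 2.775]
wrist_force: [-0.1, 0.9, -1.5]
width: 0.0239
finger_force: 30.0
shift mm [  1.5   4.8 161.4] turn [ 0.02  0.17 -0.07]
```

```bash
python3 -m crank '[[1,[0.0015,0.005,0.02],[0,0,0]],[1,[0,0,0.04],[0,0,0]],[1,[0,0,0.04],[0,0,0]],[1,[0,0,0.04],[0,0,0]],[1,[0,0,0.02],[0,0,0]],[1,[0,0,0],[0,0,0]],[1,[0,0,0],[0,0,0]],[1,[0,0,0],[0,0,0]]]'
python3 - <<'E'
from h import *
R0=Ro.from_euler('xyz',[3.1416,0,2.776]).as_matrix()
plan([.5357,.2342,.189],R0); plan([.6092,.2195,.189],R0)
s=snap('scene','s5'); a=pickle.load(open('pics/s2.pkl','rb'))
cv2.imwrite('pics/c5.png',cv2.hconcat([cv2.resize(x['color'][120:220,320:420,::-1],(400,400)) for x in(a,s)]))
w=snap('wrist','w5');C=cloud(w)
m=(abs(C[...,2]-.158)<.003)&(abs(C[...,0]-.63)<.1)&(abs(C[...,1]-.22)<.06)
print('plate',m.sum(),cv2.minAreaRect(C[m][:,:2].astype(np.float32)))
E
```

```text
time: 21.45
tool_pos: [0.5372, 0.2356, 0.1923]
ee_rot: [3.139, 0.005, 2.775]
wrist_force: [-0.3, -0.4, -0.2]
width: 0.0239
finger_force: 30.0
shift mm [ 0.9 -1.9  3.3] turn [ 0.15  0.3  -0.04] 
shift mm [-73.   10.7   3.7] turn [ 0.15  0.3  -0.04] 
plate 2729 ((0.618128776550293, 0.20667172968387604), (0.03822384029626846, 0.07018718868494034), 76.26409912109375)
```

View pics/c5.png

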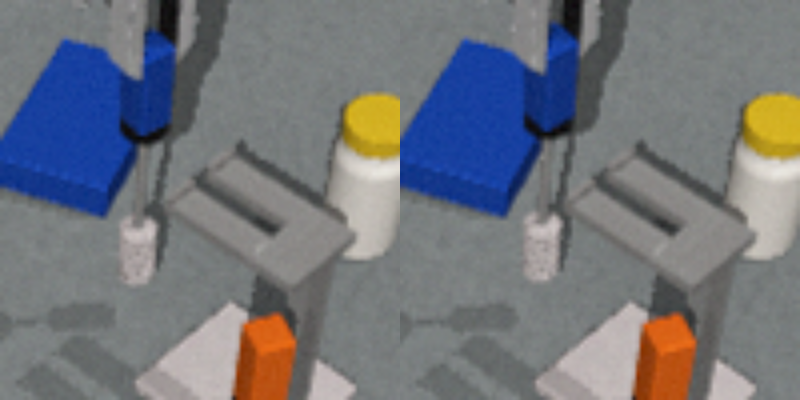

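The two crops, before and after scrubbing, match: the collar sits at (147,135) in one and (548,128) in the other, the brush still upright in the hand. I'll fine-correct, then slide in above the lips.

```bash
python3 -m crank '[[1,[0.001,-0.002,0.003],[0.1,0.2,0]],[1,[0,0,0],[0,0,0]],[1,[0,0,0],[0,0,0]],[1,[0,0,0],[0,0,0]]]'
python3 - <<'E'
from h import *
R0=Ro.from_euler('xyz',[3.1416,0,2.776]).as_matrix()
plan([.6092,.2195,.189],R0)
E
```

```text
time: 21.95
tool_pos: [0.5343, 0.2344, 0.1864]
ee_rot: [-3.139, -0.002, 2.776]
wrist_force: [-0.6, -1.2, -0.8]
width: 0.0239
finger_force: 30.0
shift mm [-75.3  12.8  -2.8] turn [-0.12 -0.11  0.02]
```

```bash
python3 -m crank '[[1,[0,0,-0.002],[0,0,0]],[1,[-0.015,0.0026,0],[0,0,0]],[1,[-0.01,0.0017,0],[0,0,0]],[1,[0,0,0],[0,0,0]],[1,[0,0,0],[0,0,0]]]'
python3 - <<'E'
from h import *
R0=Ro.from_euler('xyz',[3.1416,0,2.776]).as_matrix()
plan([.6092,.2195,.189],R0)
E
```

```text
time: 22.45
tool_pos: [0.559, 0.2294, 0.188]
ee_rot: [-3.139, -0.003, 2.776]
wrist_force: [-0.1, 0.0, -0.9]
width: 0.0235
finger_force: 30.0
shift mm [-50.4   8.7  -1.2] turn [-0.15 -0.17 -0.01]
```

```bash
python3 -m crank '[[1,[-0.01,0.0017,-0.001],[0,0,0]],[1,[-0.015,0.0026,0],[0,0,0]],[1,[-0.015,0.0026,0],[0,0,0]],[1,[-0.01,0.0017,0],[0,0,0]],[1,[0,0,0],[0,0,0]],[1,[0,0,0],[0,0,0]]]'
python3 - <<'E'
from h import *
R0=Ro.from_euler('xyz',[3.1416,0,2.776]).as_matrix()
plan([.6092,.2195,.1765],R0)
E
```

```text
time: 23.05
tool_pos: [0.6087, 0.2196, 0.189]
ee_rot: [-3.139, -0.003, 2.776]
wrist_force: [-0.3, 0.4, -0.9]
width: 0.0235
finger_force: 30.0
shift mm [-0.5  0.1 12.5] turn [-0.14 -0.16  0.  ]
```

```bash
python3 -m crank '[[1,[0,0,0.006],[0,0,0]],[1,[0,0,0.004],[0,0,0]],[1,[0,0,0],[0,0,0]],[1,[0,0,0],[0,0,0]]]'; python3 -m crank '[[1,[0,0,0.0015],[0,0,0]],[1,[0,0,0],[0,0,0]],[1,[0,0,0],[0,0,0]]]'
```

```text
time: 23.45
tool_pos: [0.6085, 0.2197, 0.179]
ee_rot: [-3.139, -0.002, 2.776]
wrist_force: [0.1, -0.6, -0.7]
width: 0.0237
finger_force: 30.0
time: 23.75
tool_pos: [0.6089, 0.2196, 0.1778]
ee_rot: [-3.14, -0.002, 2.776]
wrist_force: [0.5, -0.4, -0.8]
width: 0.024
finger_force: 30.0
```

```bash
python3 -m crank '[[1,[0,0,0.001],[0,0,0]],[1,[0,0,0],[0,0,0]],[1,[0,0,0],[0,0,0]]]'; python3 -m crank '[[1,[0,0,0.0007],[0,0,0]],[1,[0,0,0],[0,0,0]],[1,[0,0,0],[0,0,0]]]'
```

```text
time: 24.05
tool_pos: [0.6089, 0.2195, 0.1767]
ee_rot: [-3.139, -0.002, 2.776]
wrist_force: [-0.5, -0.7, -0.8]
width: 0.024
finger_force: 30.0
time: 24.35
tool_pos: [0.609, 0.2196, 0.1763]
ee_rot: [-3.14, -0.002, 2.776]
wrist_force: [0.7, 1.1, -0.4]
width: 0.0239
finger_force: 30.0
```

```bash
python3 -m crank '[[0.7,[0,0,0],[0,0,0]],[0.65,[0,0,0],[0,0,0]],[0.5,[0,0,0],[0,0,0]],[0.4,[0,0,0],[0,0,0]],[0.3,[0,0,0],[0,0,0]],[0.3,[0,0,0],[0,0,0]]]'
python3 -m crank '[[0.3,[0,0,-0.015],[0,0,0]],[0.3,[0,0,-0.03],[0,0,0]],[0.3,[0,0,-0.04],[0,0,0]],[0.3,[0,0,-0.04],[0,0,0]],[0.3,[0.03,0,-0.03],[0,0,0]],[0.3,[0.045,0,0],[0,0,0]],[0.3,[0,0,0],[0,0,0]],[0.3,[0,0,0],[0,0,0]]]'
python3 - <<'E'
from h import *
s=snap('scene','s6'); b=snap('wrist','w6')
cv2.imwrite('pics/c6.png',cv2.hconcat([cv2.resize(s['color'][100:400,180:480,::-1],(400,400)),cv2.resize(s['color'][130:230,330:430,::-1],(400,400))]))
C=cloud(b); hsv=cv2.cvtColor(b['color'],cv2.COLOR_RGB2HSV)
m=(hsv[...,0]>105)&(hsv[...,0]<130)&(hsv[...,1]>120)&(abs(C[...,2]-.223)<.006)&(abs(C[...,0]-.61)<.05)&(abs(C[...,1]-.22)<.04)
print(m.sum(),cv2.minAreaRect(C[m][:,:2].astype(np.float32)),np.median(C[m],0))
E
```

```text
time: 24.95
tool_pos: [0.6089, 0.2196, 0.176]
ee_rot: [-3.139, -0.002, 2.776]
wrist_force: [-0.6, -0.2, 0.3]
width: 0.0614
finger_force: 0.0
time: 25.75
tool_pos: [0.5388, 0.2469, 0.3331]
ee_rot: [-3.141, 0.0, 2.777]
wrist_force: [0.7, 0.2, -0.1]
width: 0.0661
finger_force: 0.0
672 ((0.6066903471946716, 0.21981680393218994), (0.02198041044175625, 0.023491419851779938), 68.69322967529297) [0.60538203 0.22029742 0.22285119]
```

View pics/c6.png

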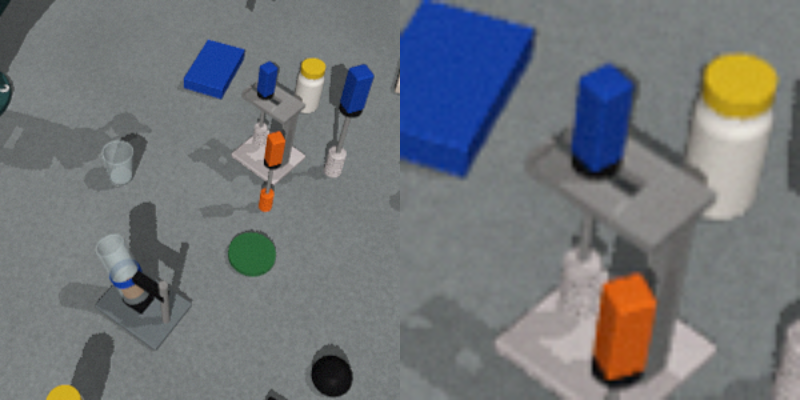

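The brush hangs upright in the fork with its collar on the prongs at (600,165). Its handle top is at the original position and height, and everything else is in place, so I'm handing in.

```bash
python3 -c "
from bench import robot
print(robot.close_job())"
```

```text
the job is handed in; nothing more can be done
None
```

The job is done and handed in at about 26 s: the brush pressed the column floor lightly three times (about 3–4 N each) with a draw back up between presses, and it now hangs in the rack by its collar, with the gripper clear and nothing else on the bench visibly moved.

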